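# Mount the 25 mm gauge block in the ultrasonic rig

### The job

Find the 25 mm gauge block among the three look-alikes in the tray by pinching them across their broad faces and reading the finger opening; leave the other two standing in the tray and the bottle and two vials behind the rig undisturbed. Draw the rig's blue carriage back, stand that block upright on the stage between the two transducers and centre it on the scribed axis line, nudging it from the front or from behind as needed. Then slide the carriage up so that the block sits squarely against the fixed transducer, with the carriage's spring tip pressed about half-way in.

Things in the scene. Friction and masses are not known exactly. Their poses are not given: they have to be found in the camera images.
- rig: ultrasonic rig, fixed to the desk; origin on the desk under the fixed transducer's contact face, y = measuring axis, from the fixed grey head (at -y) to the blue carriage, z up. Base plate x -105..45, y -65..185 mm, top 15 mm above the desk. Both transducer faces are 26 mm discs, 41 mm above the desk; both heads lie within x -26..26 mm and are 60 mm high
- stage_line (a point): middle of the dark scribed axis line on the stage (the plate's flat top), 28 mm from the fixed face; the line runs along the rig's y at its x = 0, so a block is centred with its middle at x = 0; white lines on top of both heads mark it too. The stage runs from the fixed face (y = 0) to the slide way (y = 62 mm) and is open to the front (-x) and behind (+x)
- carriage (a joint): blue carriage sliding along the rig's y: distance in m from the fixed face to the spring tip's face when the tip is fully out; 0 to 0.060 (drawn back). Starts nearly closed. Slides stiffly (about 4 N), stays where it is left
- carriage_post (a point): centre of the black ribbed upright grip post on the carriage: 18 mm across, 60 to 96 mm above the desk (this point at 79 mm). In the rig's frame x = 0, y = 72 mm + carriage value. The saddle below it is 50 mm high, and the 60 mm high blue head ends 32 mm from the post's axis on the -y side
- tip (a joint): spring-loaded tip (moving transducer) in the carriage: 0 = fully out, grows as it is pressed into the carriage, stop at 0.012 m; spring 0.7 N at first, 2.9 N at the stop. Gap between the two transducer faces = carriage + tip
- tip_face (a point): centre of the spring tip's contact face, 41 mm above the desk
- tray: low white tray, fixed, 90 mm (its x) by 270 mm (its y), rim 14 mm above the desk, black rubber lining 6 mm above the desk; origin on the desk under its centre. The blocks stand in a row along its y, about 80 mm apart, their broad faces facing along y (turned a few degrees)
- block_a_mid (a point): centre (25 mm above the underside) of one of three look-alike aluminium blocks standing upright in the tray: 40 mm (its x) by 50 mm tall (its z), 0.09 to 0.19 kg; thickness (its y) 21 mm on one, 25 mm on another, 29 mm on the third; neither name nor place tells which. A dark line is scribed over the top and down both broad faces at mid-width
- block_b_mid (a point): centre (25 mm above the underside) of one of three look-alike aluminium blocks standing upright in the tray: 40 mm (its x) by 50 mm tall (its z), 0.09 to 0.19 kg; thickness (its y) 21 mm on one, 25 mm on another, 29 mm on the third; neither name nor place tells which. A dark line is scribed over the top and down both broad faces at mid-width
- block_c_mid (a point): centre (25 mm above the underside) of one of three look-alike aluminium blocks standing upright in the tray: 40 mm (its x) by 50 mm tall (its z), 0.09 to 0.19 kg; thickness (its y) 21 mm on one, 25 mm on another, 29 mm on the third; neither name nor place tells which. A dark line is scribed over the top and down both broad faces at mid-width
- couplant: small white plastic bottle with a red cap, 48 mm across, 124 mm high, behind the rig; a bystander; origin at the centre of its underside
- vial_w: glass screw-cap vial with a white cap, 28 mm across, 58 mm high, behind the rig; a bystander; origin at the centre of its underside
- vial_r: glass screw-cap vial with a red cap, 28 mm across, 58 mm high, behind the rig; a bystander; origin at the centre of its underside
Mind the look-alikes: they are no part of the job. What is shaped like the part that bears block_b_mid but pink is not meant.

How it is judged (in metres and radians):
On the way, in this order (a step that is already met when the one before it is completed fails the run):
1. the carriage is drawn back far enough for the block to pass (value of joint carriage above 0.027 m), for 0.1 s.
2. a block stands upright on the stage between the transducers, within 12 mm of the axis line (((x of block_a_mid in the frame of rig between -0.012 and 0.012 m and y of block_a_mid in the frame of rig between 0.008 and 0.05 m and z of block_a_mid in the frame of rig between 0.037 and 0.043 m and angle between block_a_mid's own z axis and vertical below 0.08 rad) or (x of block_b_mid in the frame of rig between -0.012 and 0.012 m and y of block_b_mid in the frame of rig between 0.008 and 0.05 m and z of block_b_mid in the frame of rig between 0.037 and 0.043 m and angle between block_b_mid's own z axis and vertical below 0.08 rad) or (x of block_c_mid in the frame of rig between -0.012 and 0.012 m and y of block_c_mid in the frame of rig between 0.008 and 0.05 m and z of block_c_mid in the frame of rig between 0.037 and 0.043 m and angle between block_c_mid's own z axis and vertical below 0.08 rad))), for 0.2 s.
At the end, for the whole second after the job is handed in: A block stands on the stage, within 3 mm of the axis line, square (0.06 rad) and against the fixed transducer; the spring tip bears on it, pressed in 2 to 10 mm, 25 mm (+-1.5) between the transducer faces; the other two blocks stand upright in the tray (y of tip_face in the frame of rig between 0.0235 and 0.0265 m and value of joint tip between 0.002 and 0.01 m and ((x of block_a_mid in the frame of rig between -0.003 and 0.003 m and y of block_a_mid in the frame of rig between 0.008 and 0.05 m and z of block_a_mid in the frame of rig between 0.037 and 0.043 m and angle between each of block_a_mid, block_b_mid, block_c_mid's own z axis and vertical below 0.08 rad and y of block_a_mid in the frame of rig between 0.011 and 0.014 m and angle between the y axis of block_a_mid and the y axis of rig, either way round below 0.06 rad and x of block_b_mid in the frame of tray between -0.035 and 0.035 m and y of block_b_mid in the frame of tray between -0.125 and 0.125 m and z of block_b_mid in the frame of tray between 0.027 and 0.035 m and x of block_c_mid in the frame of tray between -0.035 and 0.035 m and y of block_c_mid in the frame of tray between -0.125 and 0.125 m and z of block_c_mid in the frame of tray between 0.027 and 0.035 m) or (x of block_b_mid in the frame of rig between -0.003 and 0.003 m and y of block_b_mid in the frame of rig between 0.008 and 0.05 m and z of block_b_mid in the frame of rig between 0.037 and 0.043 m and angle between each of block_b_mid, block_a_mid, block_c_mid's own z axis and vertical below 0.08 rad and y of block_b_mid in the frame of rig between 0.011 and 0.014 m and angle between the y axis of block_b_mid and the y axis of rig, either way round below 0.06 rad and x of block_a_mid in the frame of tray between -0.035 and 0.035 m and y of block_a_mid in the frame of tray between -0.125 and 0.125 m and z of block_a_mid in the frame of tray between 0.027 and 0.035 m and x of block_c_mid in the frame of tray between -0.035 and 0.035 m and y of block_c_mid in the frame of tray between -0.125 and 0.125 m and z of block_c_mid in the frame of tray between 0.027 and 0.035 m) or (x of block_c_mid in the frame of rig between -0.003 and 0.003 m and y of block_c_mid in the frame of rig between 0.008 and 0.05 m and z of block_c_mid in the frame of rig between 0.037 and 0.043 m and angle between each of block_c_mid, block_a_mid, block_b_mid's own z axis and vertical below 0.08 rad and y of block_c_mid in the frame of rig between 0.011 and 0.014 m and angle between the y axis of block_c_mid and the y axis of rig, either way round below 0.06 rad and x of block_a_mid in the frame of tray between -0.035 and 0.035 m and y of block_a_mid in the frame of tray between -0.125 and 0.125 m and z of block_a_mid in the frame of tray between 0.027 and 0.035 m and x of block_b_mid in the frame of tray between -0.035 and 0.035 m and y of block_b_mid in the frame of tray between -0.125 and 0.125 m and z of block_b_mid in the frame of tray between 0.027 and 0.035 m))); the robot touches nothing.
It fails at once if the bottle or a vial behind the rig is pushed more than 30 mm away or knocked over (distance of any of couplant, vial_w, vial_r from where it was at the start of the episode above 0.03 m or angle between any of couplant, vial_w, vial_r's own z axis and vertical above 0.5 rad).
It also fails if it takes over 72 s, if anything falls off the work surface, if the arm or the gripper's body presses on something with over 40 N, if the wrist force passes 120 N, or if a joint passes its speed limit or range.

### The arm

A 6-joint arm with a two-finger parallel gripper is mounted at the origin on a cart in front of the work surface, level with it; the furniture and walls round the work are solid. World frame = base frame: x ahead of the robot, y to its left, z up, the work surface at z = 0. Lengths are in m, angles in degrees, forces in N, time in s.
With the tool pointing down it reaches from about 0.3 to 0.75 m from the base axis. Payload 8.5 kg.
Tool frame: the origin (TCP) lies on the mounting face of the last link; the fingertips stand 173 mm ahead of it and the grasp point (between the pads) lies 155 mm ahead of it (env.tips_ahead is the distance from the TCP to the fingertips, in m); x points along the fingers, z is the direction in which the jaws open and shut, and the axes are right-handed (so a half turn about x gives the same grasp; the last joint's range is limited). The gripper opens to 85 mm and grips with 20 to 120 N. Pads are 22 mm wide; open, the fingers measure 114 mm over their backs; the gripper's body (76 mm by 85 mm) begins 54 mm behind the grasp point. The pads swing forward as they close: fully open they stand 13 mm farther back than shut.
Start: joints at [-76.45, 21.807, 74.336, -0, 83.858, -12.336], TCP at [0.24, -0.495, 0.405] pointing down, gripper open.
Joint ranges: [-178.18, 178.18], [-50.72, 133.34], [12.68, 142.11], [-81.47, 261.47], [9.98, 163.14], [-165.26, 165.26]. Speed limits (degrees/s): [136.94, 136.94, 180, 180, 180, 180].

### API

Orientations are given as a 3x3 rotation matrix whose columns are the frame's x, y, z axes.
In Python, from rig import env, optics gives the robot as it stands.
- The arm moves only by the shell command python3 -m inch 'ROWS' [FORCE]. ROWS is JSON, a list of rows, each a list of 3 entries, a list of its own where there are three numbers: the closure, from -1 (fully open) to 1 (shut), then the shift along the tool's x, y, z in units of 30 mm (1.0 is 30 mm), then the turn about the tool's x in units of 5 degrees (1.0 is 5 degrees). In form: [[hand, [x, y, z], yaw], ...]. A call has exactly 8 rows; each row shifts and turns the commanded pose from where the row before left it, along the tool's axes as they then stand; what a row does not reach is not made up. A row lasts 1/12 s, in which the tool goes at most 41.7 mm and 7.16 degrees, less where a joint would pass 70% of its speed; a pose out of reach is approached as far as the arm can. A call is refused whole if a number of a shift passes 1 or a number of a turn 1, either way. A call with a gripper value outside its range is refused whole. The fingers move at their own pace and stop on an object; FORCE is the grip in N (left out, the last holds). Time passes only in rows, so rows that do not move let the fingers close, or fill a call up. It gives the time, the measured TCP pose, the force and the opening at its end, in the units of the state.
- env.observe(): the state, without advancing time (a new reading comes with each control period).
- optics.get_image(name): name is "scene" or "top" or "wrist"; returns the picture (420x560x3 uint8, red, green, blue); there is no depth.
- optics.camera_params(name): a dict with "fx", "fy", "cx", "cy" (pixels), "k1" (the pictures are not rectified: a ray, as slopes to the right and down, at radius r is drawn at 1 + k1 r^2 times it, then the intrinsics apply), "xyz" and "rotation" of the camera in the world. Camera axes: x right, y down, z forward; pixel columns grow to the right and rows downward; lengths in m; the calibration is good to about 2 mm. A picture is of the moment at which its call begins: read the wrist's pose just before it. camera_params takes no time and is no camera call; for the wrist camera it gives the pose at the moment of the call.
- env.close_job(): hands the job in, once; it reports no verdict.
The state is a dict: "time_s": time; "q": joint angles; "qvel": joint speeds; "joint_efforts": joint torques, N m; "position": TCP position; "tool_rot": TCP orientation; "ft_force": force on the tool from outside, world axes, zero at the start; "wrist_torque": the same for the moment, N m; "grip_width": finger opening in m.
Only numpy, scipy, OpenCV 4.12 (cv2) and the standard library are available. Lean on these libraries where they do the work, as an engineer would, in place of code of your own. Each camera call takes 0.05 s, during which the arm holds its last target.

## Working session

There is one attempt and no reset: what is moved stays moved. The work goes in short steps, Python scripts to look and compute and a shell command to move; the robot and the scene stay as the last step left them, time stands still between calls to the robot, and variables do not carry over. Pictures are saved under pics/ and viewed, and the job is handed in when it is done.

```bash
ls; mkdir -p pics; cat > h.py <<'E'
import numpy as np, cv2, json
from rig import env, optics
def save(name,fn):
    p=optics.camera_params(name); im=optics.get_image(name)
    cv2.imwrite('pics/'+fn+'.png',im[:,:,::-1]); 
    json.dump({k:np.asarray(v).tolist() for k,v in p.items()},open('pics/'+fn+'.json','w'))
    return im,p
def load(fn):
    return cv2.imread('pics/'+fn+'.png')[:,:,::-1], {k:np.array(v) for k,v in json.load(open('pics/'+fn+'.json')).items()}
def ray(p,u,v):
    K=np.array([[p['fx'],0,p['cx']],[0,p['fy'],p['cy']],[0,0,1]],float)
    a=np.array([(u-p['cx'])/p['fx'],(v-p['cy'])/p['fy']],float); s=a.copy()
    for _ in range(30): s=a/(1+p['k1']*(s@s))
    d=np.array(p['rotation'])@np.array([s[0],s[1],1.]); return np.array(p['xyz']),d
def onz(p,u,v,z):
    o,d=ray(p,u,v); return o+d*(z-o[2])/d[2]
def proj(p,X):
    c=np.array(p['rotation']).T@(np.array(X,float)-np.array(p['xyz'])); s=c[:2]/c[2]; s=s*(1+p['k1']*(s@s))
    return np.array([p['fx']*s[0]+p['cx'],p['fy']*s[1]+p['cy']])
E
python3 - <<'E'
from h import *
for n in ['scene','top','wrist']:
    im,p=save(n,n+'0'); print(n,p)
s=env.observe(); print(s)
E
```

```text
pics
scene {'fx': 470.5494353695069, 'fy': 470.5494353695069, 'cx': 282.56810761337675, 'cy': 211.17382775240512, 'k1': -0.07996271528775192, 'xyz': array([0.06813053, 0.76852942, 0.958258  ]), 'rotation': array([[-0.81880209, -0.40882443,  0.40302075],
       [-0.57377298,  0.55999391, -0.5976549 ],
       [ 0.01864676, -0.7206035 , -0.6930966 ]])}
top {'fx': 471.27065266991355, 'fy': 471.27065266991355, 'cx': 284.77253488501657, 'cy': 214.39810030271403, 'k1': 0.03234596584289616, 'xyz': array([5.22274579e-01, 5.62654323e-04, 1.43461639e+00]), 'rotation': array([[-0.02876929, -0.99888262,  0.03749453],
       [-0.99944168,  0.02938244,  0.01590572],
       [-0.01698963, -0.037016  , -0.99917024]])}
wrist {'fx': 314.3600740986943, 'fy': 314.3600740986943, 'cx': 279.43439178266135, 'cy': 209.88818846561168, 'k1': 0.006488708611460351, 'xyz': array([ 0.31622651, -0.45619419,  0.37370364]), 'rotation': array([[ 0.43734905, -0.84919006, -0.29597644],
       [-0.8992912 , -0.41337446, -0.14281768],
       [-0.00106975,  0.32863019, -0.94445808]])}
{'time_s': 0.15, 'q': array([-7.64504582e+01,  2.18338160e+01,  7.43720710e+01,  2.53239954e-04,
        8.38583414e+01, -1.23357668e+01]), 'qvel': array([ 0.0276206 , -0.02663832, -0.13995879,  0.00337128, -0.03639568,
        0.00230361]), 'joint_efforts': array([-1.63391374e-03, -4.48632252e+01, -2.31341851e+01, -3.30309604e-04,
        3.78325756e-03, -3.08689812e-05]), 'position': array([ 0.24010528, -0.49478929,  0.40425357]), 'tool_rot': array([[-2.58361802e-04,  8.99669990e-01,  4.36570547e-01],
       [ 1.09082679e-03,  4.36570555e-01, -8.99669362e-01],
       [-9.99999372e-01,  2.43782649e-04, -1.09417728e-03]]), 'ft_force': array([ 0.86276591,  0.05699787, -0.78730901]), 'wrist_torque': array([-0.00774353,  0.00063688, -0.03363575]), 'grip_width': 0.08549399478918224}
```

View pics/scene0.png

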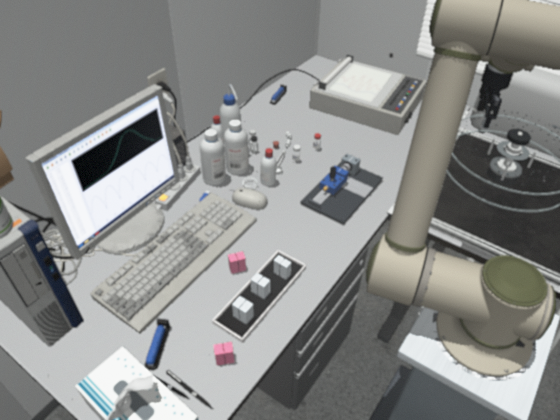

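View pics/top0.png

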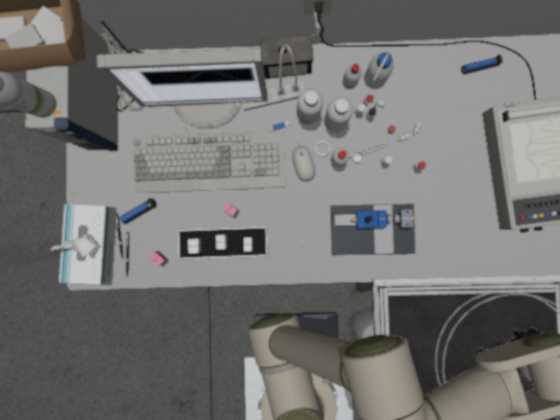

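View pics/wrist0.png

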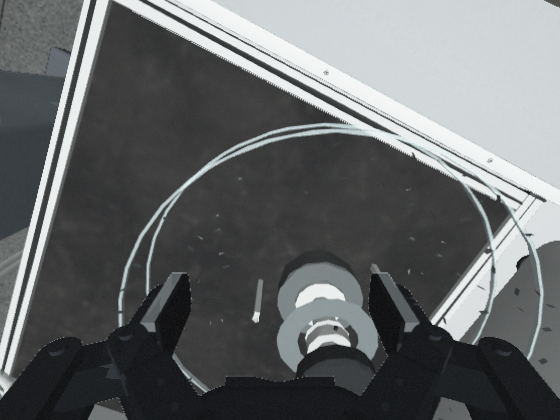

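The scene view shows three aluminium blocks in the tray at about (243,310), (261,287) and (283,266), with pink look-alikes at (237,262) and (224,354). The rig is at about (342,190). In the top view the blocks are at (193,245), (221,242) and (248,243), the pink decoys at (230,210) and (158,258), the blue carriage at (370,219) and the fixed grey head at (407,219). I'll take closer crops before reaching.

```bash
python3 - <<'E'
from h import *
im,p=load('top0')
a=cv2.resize(im[190:270,320:430],None,fx=7,fy=7,interpolation=cv2.INTER_CUBIC); cv2.imwrite('pics/c_rig.png',a[:,:,::-1])
a=cv2.resize(im[190:275,145:275],None,fx=6,fy=6,interpolation=cv2.INTER_CUBIC); cv2.imwrite('pics/c_tray.png',a[:,:,::-1])
for n,u,v,z in [('blockL',193,245,.056),('M',221,242,.056),('R',248,243,.056),('carr',370,219,.096),('fix',407,219,.06)]:
    print(n,onz(p,u,v,z))
E
```

```text
blockL [0.4923274  0.29357491 0.056     ]
M [0.4987083  0.21138381 0.056     ]
R [0.49351178 0.13241355 0.056     ]
carr [ 0.55238684 -0.21888386  0.096     ]
fix [ 0.55009244 -0.33142193  0.06      ]
```

View pics/c_rig.png

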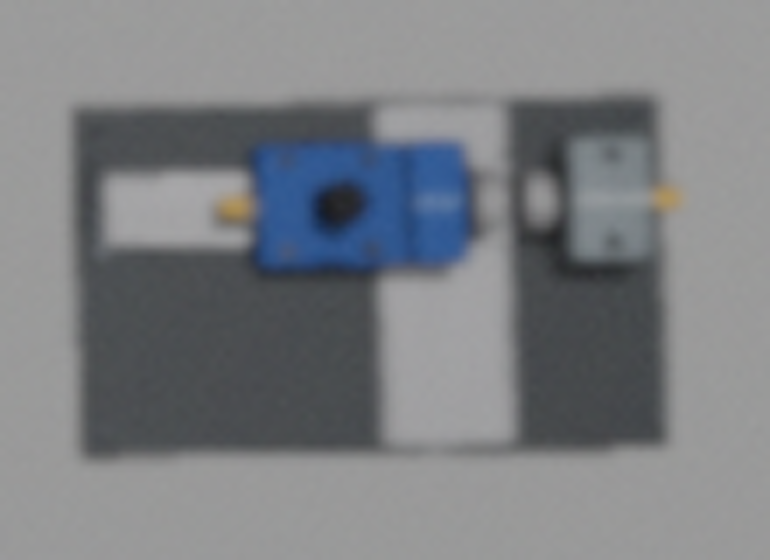

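View pics/c_tray.png

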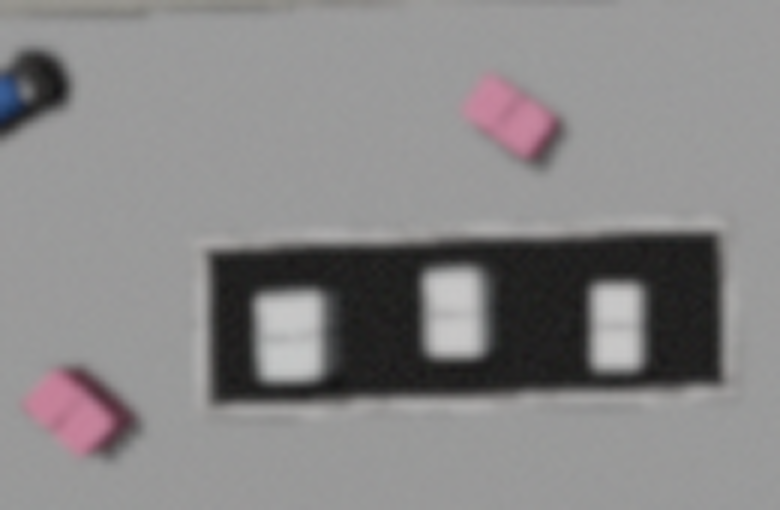

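```bash
cat >> h.py <<'E'
def rigpose(fn='rig'):
    d=json.load(open(fn+'.json')); return np.array(d['o']),d['th']
def towards(x,y,z,jaw):
    """tcp target (m), jaw dir angle in world deg; prints yaw units, then shift units in present and in turned frame"""
    s=env.observe(); R=s['tool_rot']; P=s['position']
    cur=np.degrees(np.arctan2(R[1,2],R[0,2])); d=-(jaw-cur); d=(d+90)%180-90   # tool x is down: + about x = - about world z
    D=np.array([x,y,z])-P
    a=np.radians(cur-d); z2=np.array([np.cos(a),np.sin(a),0]); x2=np.array([0,0,-1.]); y2=np.cross(z2,x2)
    R2=np.c_[x2,y2,z2]
    print('t',s['time_s'],'pos',P.round(4),'jaw',round(cur,2),'grip',round(s['grip_width'],4),'F',s['ft_force'].round(1),'down',R[:,0].round(4))
    print('yaw deg',round(d,2),'units',round(d/5,2),'shift units now',(R.T@D/.03).round(2),'after yaw',(R2.T@D/.03).round(2))
E
python3 - <<'E'
from h import *
im,p=load('top0')
def cr(u,v,s,x0,y0,z): return onz(p,(u+.5)/s-.5+x0,(v+.5)/s-.5+y0,z)
c=[cr(u,v,7,320,190,.015) for u,v in [(74,105),(660,97),(667,442),(83,455)]]  # (45,185),(45,-65),(-105,-65),(-105,185)
print(np.round(c,4))
L=np.array([[45,185],[45,-65],[-105,-65],[-105,185]])/1000.
W=np.array(c)[:,:2]
A=L-L.mean(0);B=W-W.mean(0)
th=np.arctan2((A[:,0]*B[:,1]-A[:,1]*B[:,0]).sum(),(A*B).sum())
R=np.array([[np.cos(th),-np.sin(th)],[np.sin(th),np.cos(th)]])
o=W.mean(0)-R@L.mean(0); print('rig',o,np.degrees(th),'res',(W-(L@R.T+o)).round(4))
json.dump({'o':o.tolist(),'th':th},open('rig.json','w'))
for n,u,v,z in [('post',338,205,.096),('fixline1',580,199,.06),('fixline2',648,199,.06),('cl',435,203,.06),('carrhead front',468,203,.06)]:
    w=cr(u,v,7,320,190,z); print(n,w.round(4),'rig',R.T@(w[:2]-o))
for n,c4 in dict(L=[(253,290),(324,288),(326,380),(260,384)],M=[(421,267),(483,266),(487,357),(426,360)],Rr=[(590,283),(643,283),(644,371),(592,374)]).items():
    q=np.array([cr(u,v,6,145,190,.056) for u,v in c4]); e=(q[1]+q[2]-q[0]-q[3])/2; print(n,q.mean(0).round(4),'thick',np.hypot(*e[:2]).round(4),'ang',np.degrees(np.arctan2(e[1],e[0])).round(1))
print(env.tips_ahead)
towards(o[0]+0,o[1]+.085,.405,90+np.degrees(th))
E
```

```text
[[ 0.6011 -0.1143  0.015 ]
 [ 0.597  -0.3644  0.015 ]
 [ 0.4498 -0.3616  0.015 ]
 [ 0.4509 -0.1132  0.015 ]]
rig [ 0.55404747 -0.29871448] -0.6406740330956885 res [[ 0.     -0.    ]
 [-0.0013 -0.0002]
 [ 0.0014  0.0009]
 [-0.0002 -0.0007]]
post [ 0.553  -0.2129  0.096 ] rig [-0.00204049  0.08583127]
fixline1 [ 0.5534 -0.3184  0.06  ] rig [-0.0004535  -0.01968433]
fixline2 [ 0.5526 -0.3463  0.06  ] rig [-0.00095518 -0.04760352]
cl [ 0.5535 -0.2587  0.06  ] rig [-0.00103974  0.04004511]
carrhead front [ 0.5531 -0.2723  0.06  ] rig [-0.00128396  0.026444  ]
L [0.4909 0.2935 0.056 ] thick 0.0335 ang -89.2
M [0.4998 0.2134 0.056 ] thick 0.03 ang -89.8
Rr [0.49   0.1341 0.056 ] thick 0.0256 ang -90.0
0.1734
t 0.15 pos [ 0.2401 -0.4948  0.4043] jaw -64.11 grip 0.0855 F [ 0.9  0.1 -0.8] down [-3.0e-04  1.1e-03 -1.0e+00]
yaw deg 26.53 units 5.31 shift units now [-0.02 13.51 -3.86] after yaw [-0.02 10.36 -9.49]
```

What could be mistaken for the target: aluminium blocks in the top view at (193,245), (221,242) and (248,243), pink decoys at (230,210) and (158,258). Only the grey ones in the black-lined tray count. The crop shows three grey blocks with different thicknesses, and the middle one looks like 25 mm. I'll do the carriage first.

```bash
python3 -m inch '[[-1,[0,0.8,-0.5],1],[-1,[0,0.8,-0.5],1],[-1,[0,0.8,-0.6],1],[-1,[0,0.8,-0.7],1],[-1,[0,0.8,-0.8],1],[-1,[0,0.8,-0.8],0.3],[-1,[0,0.8,-0.8],0],[-1,[0,0.8,-0.8],0]]' 30
python3 - <<'E'
from h import *
o,th=rigpose(); towards(o[0]-.02,o[1]+.085,.405,90+np.degrees(th))
E
```

```text
time_s: 0.82
position: [0.4044, -0.2996, 0.4047]
tool_rot: [[-0.0, 1.0, -0.011], [0.0, -0.011, -1.0], [-1.0, -0.0, -0.0]]
ft_force: [0.5, -0.8, 1.3]
grip_width: 0.0851
t 0.8167 pos [ 0.4044 -0.2996  0.4047] jaw -90.63 grip 0.0851 F [ 0.5 -0.8  1.3] down [-2.e-04  1.e-04 -1.e+00]
yaw deg 0.01 units 0.0 shift units now [-0.01  4.29 -2.91] after yaw [-0.01  4.29 -2.91]
```

```bash
python3 -m inch '[[-1,[0,0.9,-0.6],0],[-1,[0,0.9,-0.6],0],[-1,[0,0.9,-0.6],0],[-1,[0,0.9,-0.6],0],[-1,[0,0.7,-0.5],0],[-1,[0,0,0],0],[-1,[0,0,0],0],[-1,[0,0,0],0]]'
python3 - <<'E'
from h import *
o,th=rigpose(); towards(o[0],o[1]+.085,.405,90+np.degrees(th))
save('wrist','w1')
E
```

```text
time_s: 1.48
position: [0.5331, -0.2157, 0.4044]
tool_rot: [[-0.001, 1.0, -0.011], [0.0, -0.011, -1.0], [-1.0, -0.001, -0.0]]
ft_force: [0.6, 0.0, -0.3]
grip_width: 0.0855
t 1.4833 pos [ 0.5331 -0.2157  0.4044] jaw -90.62 grip 0.0855 F [ 0.6  0.  -0.3] down [-8.e-04  2.e-04 -1.e+00]
yaw deg 0.02 units 0.0 shift units now [-0.02  0.7  -0.07] after yaw [-0.02  0.7  -0.07]
```

View pics/w1.png

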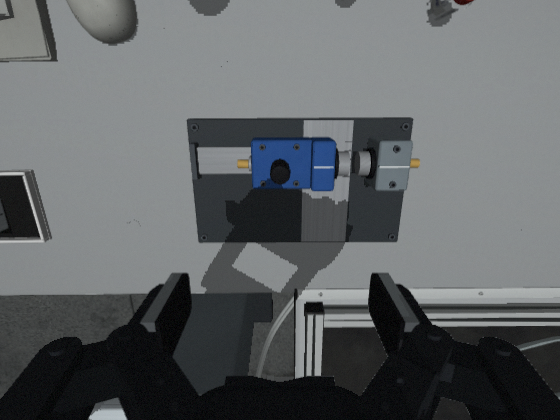

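The wrist view shows the plate corners at about (187,118), (412,118), (398,243) and (198,243). The post top is at (281,172), the carriage line at (322,168) and the fixed head line at (393,164).

```bash
python3 - <<'E'
from h import *
im,p=load('w1')
cv2.imwrite('pics/w1c.png',cv2.resize(im[105:255,180:420],None,fx=3.3,fy=3.3,interpolation=cv2.INTER_CUBIC)[:,:,::-1])
W=np.array([onz(p,u,v,.015)[:2] for u,v in [(187,118),(412,118),(398,243),(198,243)]])
L=np.array([[45,185],[45,-65],[-105,-65],[-105,185]])/1000.
A=L-L.mean(0);B=W-W.mean(0)
th=np.arctan2((A[:,0]*B[:,1]-A[:,1]*B[:,0]).sum(),(A*B).sum())
R=np.array([[np.cos(th),-np.sin(th)],[np.sin(th),np.cos(th)]])
o=W.mean(0)-R@L.mean(0); print('rig',o,th,np.degrees(th),(W-(L@R.T+o)).round(4))
json.dump({'o':o.tolist(),'th':th},open('rigw.json','w'))
for n,u,v,z in [('post',281,172,.096),('fixl',380,166,.06),('fixr',409,166,.06),('cl',314,168,.06),('cr',333,168,.06)]:
    w=onz(p,u,v,z); print(n,w.round(4),(R.T@(w[:2]-o)).round(4))
E
```

```text
rig [ 0.55313778 -0.29703338] -0.007681357162096103 -0.44010934632069404 [[ 0.0006 -0.0012]
 [ 0.      0.0022]
 [-0.0006 -0.0009]
 [-0.     -0.0001]]
post [ 0.5568 -0.2159  0.096 ] [0.003  0.0812]
fixl [ 0.554  -0.3158  0.06  ] [ 0.001  -0.0188]
fixr [ 0.5537 -0.345   0.06  ] [ 0.001 -0.048]
cl [ 0.5527 -0.2494  0.06  ] [-0.0008  0.0476]
cr [ 0.5525 -0.2686  0.06  ] [-0.0009  0.0284]
```

View pics/w1c.png

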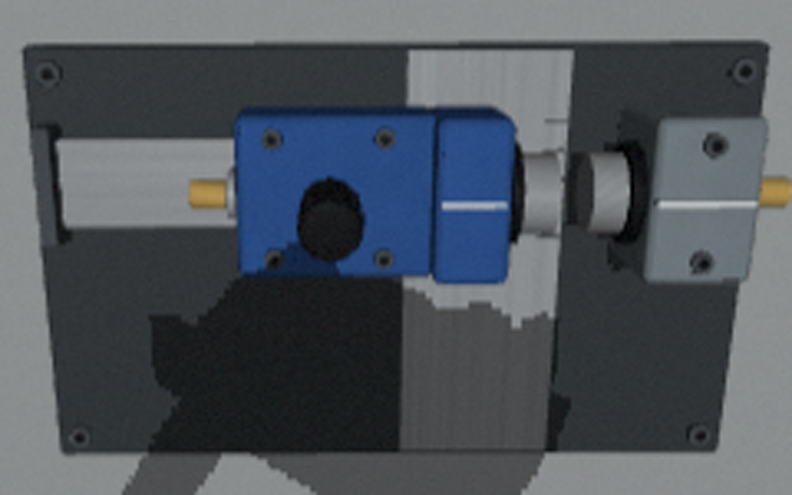

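```bash
echo '{"o":[0.5535,-0.2976],"th":-0.00873}' > rig.json; python3 -m inch '[[-0.4,[0.7,0.3,-0.02],0],[-0.4,[0.8,0.3,-0.02],0],[-0.4,[0.8,0.1,0],0],[-0.4,[0.8,0,0],0],[-0.4,[0.8,0,0],0],[-0.4,[0.8,0,0],0],[-0.4,[0.75,0,0],0],[-0.4,[0,0,0],0]]'
python3 - <<'E'
from h import *
towards(.554,-.2145,.24,89.5)
save('wrist','w2')
E
```

```text
time_s: 2.2
position: [0.553, -0.215, 0.2374]
tool_rot: [[-0.006, 1.0, -0.013], [0.004, -0.012, -1.0], [-1.0, -0.007, -0.004]]
ft_force: [0.1, -0.3, -0.2]
grip_width: 0.0601
t 2.2 pos [ 0.553  -0.215   0.2374] jaw -90.72 grip 0.0601 F [ 0.1 -0.3 -0.2] down [-0.0065  0.004  -1.    ]
yaw deg -0.22 units -0.04 shift units now [-0.09  0.03 -0.02] after yaw [-0.09  0.03 -0.02]
```

View pics/w2.png

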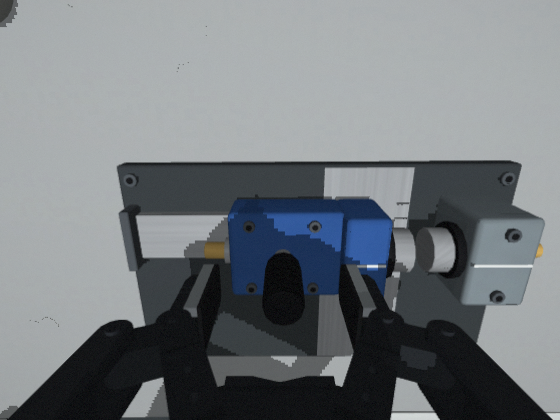

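The post at (283,290) sits between the fingers. Next: close, then draw back.

```bash
python3 -m inch '[[0.8,[0,0,0],0],[0.8,[0,0,0],0],[0.8,[0,0,0],0],[0.8,[0,0,0],0],[0.8,[0,0,0],0],[0.8,[0,0,0],0],[0.8,[0,0,0],0],[0.8,[0,0,0],0]]' 30; python3 -m inch '[[0.8,[0,0,-0.2],0],[0.8,[0,0,-0.2],0],[0.8,[0,0,-0.2],0],[0.8,[0,0,-0.2],0],[0.8,[0,0,-0.2],0],[0.8,[0,0,-0.2],0],[0.8,[0,0,-0.2],0],[0.8,[0,0,-0.1],0]]'
```

```text
time_s: 2.92
position: [0.5546, -0.2147, 0.2428]
tool_rot: [[0.002, 1.0, -0.011], [-0.002, -0.011, -1.0], [-1.0, 0.002, 0.002]]
ft_force: [-2.1, -0.1, 6.9]
grip_width: 0.0168
time_s: 3.58
position: [0.555, -0.1695, 0.2428]
tool_rot: [[0.002, 1.0, -0.01], [-0.003, -0.01, -1.0], [-1.0, 0.002, 0.003]]
ft_force: [-2.8, -4.7, 7.4]
grip_width: 0.0171
```

```bash
python3 -m inch '[[-0.3,[0,0,0],0],[-0.3,[0,0,0],0],[-0.3,[0,0,0],0],[-0.3,[-0.5,0,0],0],[-0.3,[-0.9,0,0],0],[-0.3,[-1,0,0],0],[-0.3,[-1,0,0],0],[-0.4,[-0.6,0,0],0]]'; python3 - <<'E'
from h import *
save('wrist','w3')
towards(.48,.213,.36,90)
E
```

```text
time_s: 4.25
position: [0.555, -0.1696, 0.3643]
tool_rot: [[0.003, 1.0, -0.011], [-0.002, -0.011, -1.0], [-1.0, 0.003, 0.002]]
ft_force: [0.2, -0.2, 0.6]
grip_width: 0.0598
t 4.3 pos [ 0.5552 -0.1696  0.367 ] jaw -90.61 grip 0.0598 F [ 0.9 -0.1  3.5] down [ 0.0074 -0.0038 -1.    ]
yaw deg -0.61 units -0.12 shift units now [  0.17  -2.64 -12.73] after yaw [  0.23  -2.51 -12.75]
```

View pics/w3.png

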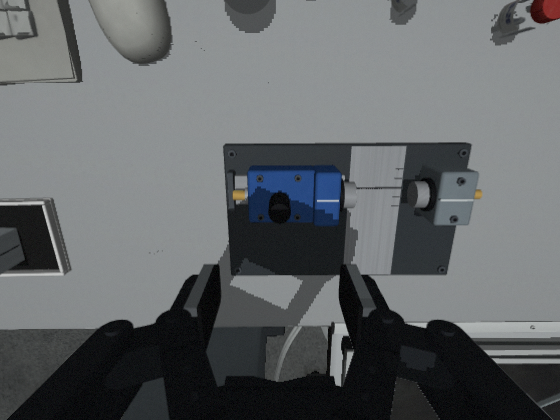

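The carriage is drawn back, with the tip at (350,194) and the fixed face at (415,194), and the scribed line is visible between them. Now to the tray.

```bash
python3 -m inch '[[-0.4,[0,-0.2,-0.8],-0.1],[-0.4,[0,-0.2,-1],0],[-0.4,[0,-0.2,-1],0],[-0.4,[0,-0.2,-1],0],[-0.4,[0,-0.2,-1],0],[-0.4,[0,-0.2,-1],0],[-0.4,[0,-0.2,-1],0],[-0.4,[0,-0.2,-1],0]]'; python3 -m inch '[[-0.4,[0.2,-0.2,-1],0],[-0.4,[0,-0.2,-1],0],[-0.4,[0,-0.2,-0.9],0],[-0.4,[0,-0.2,-0.8],0],[-0.4,[0,-0.1,-0.6],0],[-0.4,[0,0,-0.5],0],[-0.4,[0,0,0],0],[-0.4,[0,0,0],0]]'; python3 - <<'E'
from h import *
towards(.5,.213,.36,90)
save('wrist','w4')
E
```

```text
time_s: 4.97
position: [0.5071, 0.066, 0.361]
tool_rot: [[-0.0, 1.0, -0.002], [0.0, -0.002, -1.0], [-1.0, -0.0, -0.0]]
ft_force: [0.5, 0.1, -0.9]
grip_width: 0.0596
time_s: 5.63
position: [0.4809, 0.209, 0.3549]
tool_rot: [[-0.0, 1.0, -0.001], [-0.0, -0.001, -1.0], [-1.0, -0.0, 0.0]]
ft_force: [0.8, 0.8, 0.6]
grip_width: 0.0598
t 5.6333 pos [0.4809 0.209  0.3549] jaw -90.04 grip 0.0598 F [0.8 0.8 0.6] down [-5.e-04 -2.e-04 -1.e+00]
yaw deg -0.04 units -0.01 shift units now [-0.17  0.64 -0.13] after yaw [-0.17  0.64 -0.13]
```

View pics/w4.png

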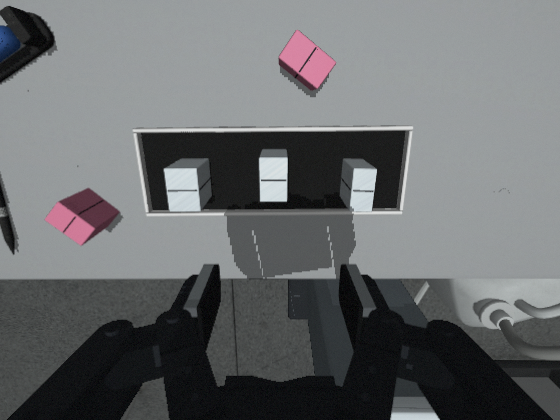

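Tray view: grey blocks at (188,187), (273,178) and (360,185), with pink decoys outside at (307,60) and (82,215). The middle block's top face runs from about (259,160) to (288,201).

```bash
python3 - <<'E'
from h import *
im,p=load('w4')
cv2.imwrite('pics/w4c.png',cv2.resize(im[120:220,130:420],None,fx=2.7,fy=2.7,interpolation=cv2.INTER_CUBIC)[:,:,::-1])
g=cv2.cvtColor(np.ascontiguousarray(im),cv2.COLOR_RGB2GRAY)
m=((g>185)).astype(np.uint8); m[:136]=0;m[210:]=0;m[:,:155]=0;m[:,395:]=0
m=cv2.morphologyEx(m,cv2.MORPH_CLOSE,np.ones((5,5)))
for c in cv2.findContours(m,cv2.RETR_EXTERNAL,cv2.CHAIN_APPROX_NONE)[0]:
    if cv2.contourArea(c)<200: continue
    P=np.array([onz(p,u,v,.056)[:2] for u,v in c[:,0]],np.float32)*1000
    print(cv2.boundingRect(c),cv2.minAreaRect(P))
E
```

```text
(350, 169, 27, 41) ((491.0687561035156, 136.75442504882812), (19.742128372192383, 36.87897872924805), 88.77788543701172)
(164, 169, 36, 41) ((491.0440979003906, 296.37103271484375), (36.60992431640625, 27.400388717651367), 0.11027994751930237)
(259, 158, 28, 43) ((500.07415771484375, 216.125), (37.709476470947266, 23.248395919799805), 0.2773483097553253)
```

View pics/w4c.png

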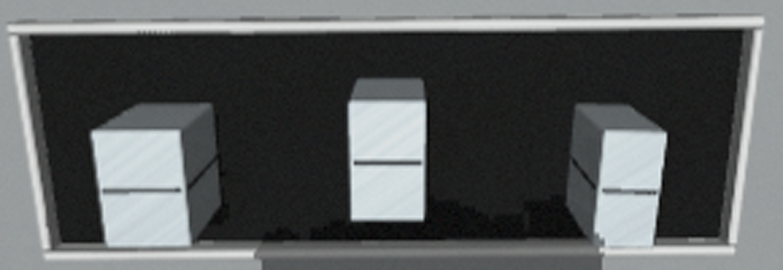

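```bash
python3 -m inch '[[-0.4,[0.6,0.3,-0.1],0],[-0.4,[0.8,0.3,-0.1],0],[-0.4,[0.8,0.03,-0.03],0],[-0.4,[0.8,0,0],0],[-0.4,[0.8,0,0],0],[-0.4,[0.8,0,0],0],[-0.4,[0.7,0,0],0],[-0.4,[0,0,0],0]]';  python3 -m inch '[[0.6,[0,0,0],0],[0.6,[0,0,0],0],[0.6,[0,0,0],0],[0.6,[0,0,0],0],[0.6,[0,0,0],0],[0.6,[0,0,0],0],[0.6,[0,0,0],0],[0.6,[0,0,0],0]]' 25
```

```text
time_s: 6.35
position: [0.4993, 0.2143, 0.1928]
tool_rot: [[-0.007, 1.0, -0.004], [-0.001, -0.004, -1.0], [-1.0, -0.007, 0.001]]
ft_force: [0.3, -0.5, 0.5]
grip_width: 0.0597
time_s: 7.02
position: [0.5002, 0.2155, 0.1978]
tool_rot: [[0.003, 1.0, -0.002], [0.0, -0.002, -1.0], [-1.0, 0.003, -0.0]]
ft_force: [-0.1, -2.0, 6.6]
grip_width: 0.0251
```

The pinch reads 25.1 mm, and the image ordering (21/25/29) agrees, so the middle block is the one. The stage gap is too narrow for fingers on the broad faces, so I'll regrip it across its 40 mm width after a 90° turn.

```bash
python3 -m inch '[[-0.2,[0,0,0],0],[-0.2,[0,0,0],0],[-0.2,[0,0,0],0],[-0.6,[-0.7,0,0],0],[-0.6,[-0.8,0,0],0],[-0.6,[-0.8,0,0],0],[-0.6,[-0.7,0,0],0],[-0.6,[0,0,0],0]]'
python3 - <<'E'
from h import *
print(env.observe()['q'].round(1),env.observe()['position'].round(4))
save('wrist','w5')
E
```

```text
time_s: 7.68
position: [0.5003, 0.2159, 0.2901]
tool_rot: [[0.007, 1.0, -0.002], [0.001, -0.002, -1.0], [-1.0, 0.007, -0.001]]
ft_force: [0.5, 0.1, 0.2]
grip_width: 0.0686
[ 10.9  27.6  85.4   0.   66.6 101. ] [0.5003 0.2159 0.2901]
```

View pics/w5.png

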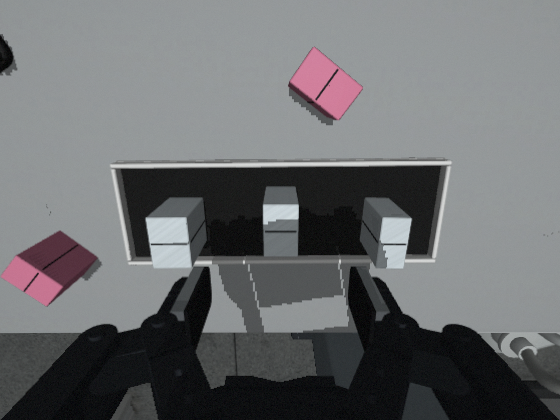

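```bash
python3 -m inch '[[-0.7,[0,0,0],-1],[-0.7,[0,0,0],-1],[-0.7,[0,0,0],-1],[-0.7,[0,0,0],-1],[-0.7,[0,0,0],-1],[-0.7,[0,0,0],-1],[-0.7,[0,0,0],-1],[-0.7,[0,0,0],-1]]'
python3 -m inch '[[-0.7,[0,0,0],-1],[-0.7,[0,0,0],-1],[-0.7,[0,0,0],-1],[-0.7,[0,0,0],-1],[-0.7,[0,0,0],-1],[-0.7,[0,0,0],-1],[-0.7,[0,0,0],-1],[-0.7,[0,0,0],-1]]'
python3 -m inch '[[-0.7,[0,0,0],-1],[-0.7,[0,0,0],-1],[-0.7,[0.6,0,0],0],[-0.7,[0.7,0,0],0],[-0.7,[0.7,0,0],0],[-0.7,[0,0,0],0],[-0.7,[0,0,0],0],[-0.7,[0,0,0],0]]'
python3 - <<'E'
from h import *
towards(.500,.216,.200,0)
save('wrist','w6')
E
```

```text
time_s: 8.4
position: [0.4996, 0.2156, 0.2849]
tool_rot: [[-0.002, 0.765, 0.645], [-0.0, 0.645, -0.765], [-1.0, -0.002, -0.001]]
ft_force: [-0.2, -0.0, -0.1]
grip_width: 0.0724
time_s: 9.07
position: [0.4996, 0.2156, 0.2849]
tool_rot: [[-0.002, 0.171, 0.985], [-0.0, 0.985, -0.171], [-1.0, -0.001, -0.002]]
ft_force: [-0.1, -0.3, -0.7]
grip_width: 0.0731
time_s: 9.73
position: [0.5, 0.2157, 0.2267]
tool_rot: [[0.0, 0.002, 1.0], [0.0, 1.0, -0.002], [-1.0, 0.0, 0.0]]
ft_force: [0.0, 0.0, -0.3]
grip_width: 0.0726
t 9.7333 pos [0.5    0.2157 0.2267] jaw -0.11 grip 0.0726 F [ 0.   0.  -0.3] down [ 4.e-04  1.e-04 -1.e+00]
yaw deg -0.11 units -0.02 shift units now [ 0.89  0.01 -0.  ] after yaw [ 0.89  0.01 -0.  ]
```

View pics/w6.png

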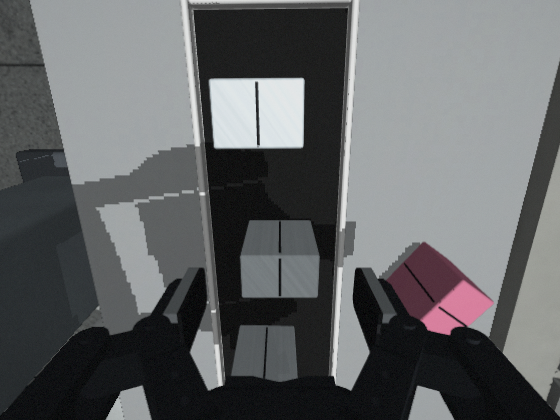

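```bash
python3 -m inch '[[-0.6,[0.5,0,0],0],[-0.6,[0.55,0,0],0],[-0.6,[0,0,0],0],[0.3,[0,0,0],0],[0.3,[0,0,0],0],[0.3,[0,0,0],0],[0.3,[0,0,0],0],[0.3,[0,0,0],0]]' 40
python3 -m inch '[[0.3,[0,0,0],0],[0.3,[-0.4,0,0],0],[0.3,[-0.7,0,0],0],[0.3,[-0.8,0,0],0],[0.3,[-0.8,0,0],0],[0.3,[-0.8,0,0],0],[0.3,[0,0,0],0],[0.3,[0,0,0],0]]' 40
python3 - <<'E'
from h import *
o,th=rigpose();R=np.array([[np.cos(th),-np.sin(th)],[np.sin(th),np.cos(th)]])
w=o+R@np.array([0,.018]); print(w)
towards(w[0],w[1],.30,np.degrees(th))
save('wrist','w7')
E
```

```text
time_s: 10.45
position: [0.5001, 0.2157, 0.1961]
tool_rot: [[0.002, 0.002, 1.0], [0.0, 1.0, -0.002], [-1.0, 0.001, 0.002]]
ft_force: [-1.1, -0.4, 7.0]
grip_width: 0.0396
time_s: 11.12
position: [0.4997, 0.2156, 0.301]
tool_rot: [[0.003, 0.002, 1.0], [0.001, 1.0, -0.002], [-1.0, 0.001, 0.003]]
ft_force: [-0.2, 0.4, -2.9]
grip_width: 0.0395
[ 0.55365714 -0.27960069]
t 11.1167 pos [0.4997 0.2156 0.301 ] jaw -0.11 grip 0.0395 F [-0.2  0.4 -2.9] down [ 2.8e-03  5.0e-04 -1.0e+00]
yaw deg 0.39 units 0.08 shift units now [  0.03 -16.5    1.83] after yaw [  0.03 -16.49   1.94]
```

View pics/w7.png

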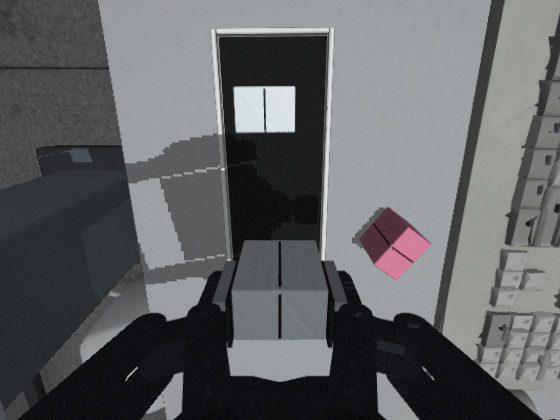

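```bash
python3 -m inch '[[0.3,[0,-0.6,0.1],0.08],[0.3,[0,-1,0.1],0],[0.3,[0,-1,0.1],0],[0.3,[0,-1,0.1],0],[0.3,[0,-1,0.1],0],[0.3,[0,-1,0.1],0],[0.3,[0,-1,0.1],0],[0.3,[0,-1,0.1],0]]'
python3 -m inch '[[0.3,[0,-1,0.15],0],[0.3,[0,-1,0.15],0],[0.3,[0,-1,0.15],0],[0.3,[0,-1,0.15],0],[0.3,[0,-1,0.15],0],[0.3,[0,-1,0.15],0],[0.3,[0,-1,0.1],0],[0.3,[0,-0.8,0.14],0]]'
python3 - <<'E'
from h import *
o,th=rigpose();R=np.array([[np.cos(th),-np.sin(th)],[np.sin(th),np.cos(th)]])
w=o+R@np.array([0,.018])
towards(w[0],w[1],.30,np.degrees(th))
E
```

```text
time_s: 11.83
position: [0.5216, -0.014, 0.2984]
tool_rot: [[-0.003, 0.009, 1.0], [0.001, 1.0, -0.009], [-1.0, 0.001, -0.003]]
ft_force: [-0.0, -0.2, -1.3]
grip_width: 0.0394
time_s: 12.5
position: [0.5537, -0.249, 0.298]
tool_rot: [[-0.002, 0.01, 1.0], [0.001, 1.0, -0.01], [-1.0, 0.001, -0.002]]
ft_force: [0.4, 0.7, -1.1]
grip_width: 0.0392
t 12.5 pos [ 0.5537 -0.249   0.298 ] jaw -0.58 grip 0.0392 F [ 0.4  0.7 -1.1] down [-0.0024  0.0014 -1.    ]
yaw deg -0.08 units -0.02 shift units now [-0.07 -1.02  0.01] after yaw [-0.07 -1.02  0.01]
```

```bash
python3 -m inch '[[0.3,[0,-0.4,0],0],[0.3,[0,-0.3,0],0],[0.3,[0,0,0],0],[0.3,[0,0,0],0],[0.3,[0,0,0],0],[0.3,[0,0,0],0],[0.3,[0,0,0],0],[0.3,[0,0,0],0]]'
python3 - <<'E'
from h import *
towards(.5537,-.27,.205,-.5)
save('wrist','w8')
im,p=save('scene','s8')
cv2.imwrite('pics/s8c.png',cv2.resize(im[130:240,280:400],None,fx=5,fy=5,interpolation=cv2.INTER_CUBIC)[:,:,::-1])
E
```

```text
time_s: 13.17
position: [0.5539, -0.2672, 0.2999]
tool_rot: [[0.0, 0.008, 1.0], [-0.0, 1.0, -0.008], [-1.0, -0.0, 0.0]]
ft_force: [-0.5, -0.0, -1.0]
grip_width: 0.0393
t 13.1667 pos [ 0.5539 -0.2672  0.2999] jaw -0.47 grip 0.0393 F [-0.5 -0.  -1. ] down [ 2.e-04 -0.e+00 -1.e+00]
yaw deg 0.03 units 0.01 shift units now [ 3.16 -0.09 -0.01] after yaw [ 3.16 -0.09 -0.01]
```

View pics/w8.png

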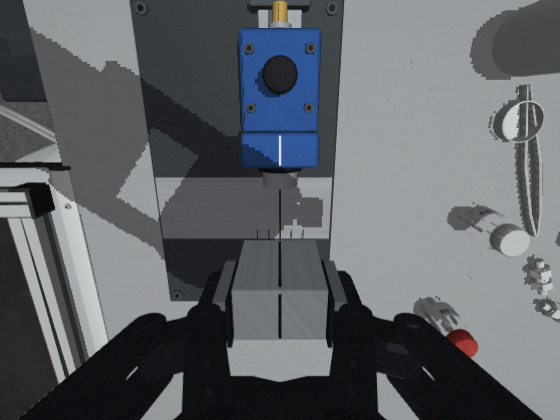

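View pics/s8c.png

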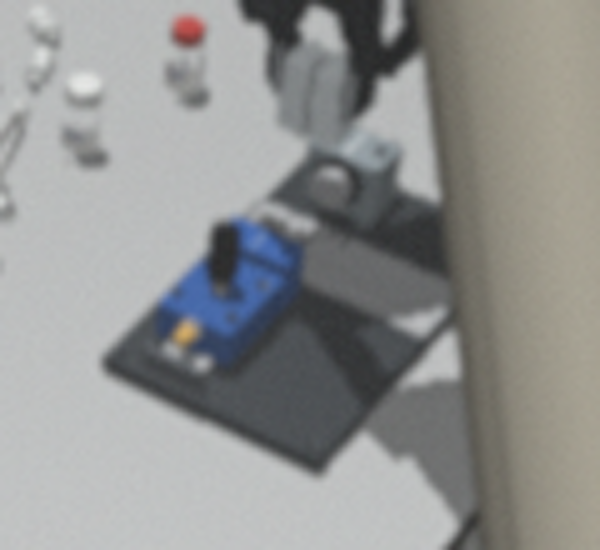

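```bash
python3 - <<'E'
from h import *
im,p=load('w8')
for n,u,v,z in [('vr',462,344,.058),('vw',514,240,.058),('post',280,75,.096),('chfront',280,166,.06),('stage/slideway',280,178,.015)]: print(n,onz(p,u,v,z).round(4))
im,p=load('top0')
for n,u,v,z in [('vr',421,166,.058),('vw',388,160,.058),('bottle',341,156,.124)]: print(n,onz(p,u,v,z).round(4))
E
```

```text
vr [ 0.705  -0.3738  0.058 ]
vw [ 0.7258 -0.2791  0.058 ]
post [ 0.5548 -0.1687  0.096 ]
chfront [ 0.5545 -0.2225  0.06  ]
stage/slideway [ 0.5544 -0.2415  0.015 ]
vr [ 0.7032 -0.3781  0.058 ]
vw [ 0.7239 -0.2834  0.058 ]
bottle [ 0.7297 -0.14    0.124 ]
```

```bash
python3 -m inch '[[0.3,[0.4,0,0],0],[0.3,[0.6,0,0],0],[0.3,[0.6,0,0],0],[0.3,[0.6,0,0],0],[0.3,[0.5,0,0],0],[0.3,[0.35,0,0],0],[0.3,[0,0,0],0],[0.3,[0,0,0],0]]'
python3 - <<'E'
from h import *
towards(.5537,-.27,.205,-.5)
save('wrist','w9')
im,p=load('w9')
for n,u,v in []: pass
E
```

```text
time_s: 13.93
position: [0.554, -0.2679, 0.2084]
tool_rot: [[-0.0, 0.009, 1.0], [0.0, 1.0, -0.009], [-1.0, 0.0, -0.0]]
ft_force: [0.6, 0.0, -0.2]
grip_width: 0.0393
t 13.9333 pos [ 0.554  -0.2679  0.2084] jaw -0.51 grip 0.0393 F [ 0.6  0.  -0.2] down [-1.e-04  1.e-04 -1.e+00]
yaw deg -0.01 units -0.0 shift units now [ 0.11 -0.07 -0.01] after yaw [ 0.11 -0.07 -0.01]
```

View pics/w9.png

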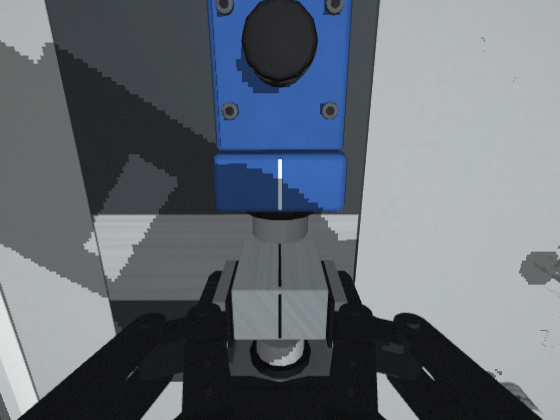

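The block hangs between the heads: its line at (280,290) lines up with the carriage line at (280,185). Lower it to the stage and move towards the fixed face.

```bash
python3 -m inch '[[0.3,[0.05,0,0],0],[0.3,[0.02,-0.15,0],0],[0.3,[0,-0.15,0],0],[0.3,[0,-0.1,0],0],[0.3,[0,-0.05,0],0],[0.3,[0,0,0],0],[0.3,[0,0,0],0],[0.3,[0,0,0],0]]'
python3 - <<'E'
from h import *
towards(.5537,-.283,.205,-.5)
save('wrist','w10')
E
```

```text
time_s: 14.65
position: [0.5537, -0.2813, 0.2061]
tool_rot: [[-0.0, 0.009, 1.0], [0.0, 1.0, -0.009], [-1.0, 0.0, -0.0]]
ft_force: [0.1, 0.4, -2.1]
grip_width: 0.0398
t 14.65 pos [ 0.5537 -0.2813  0.2061] jaw -0.51 grip 0.0398 F [ 0.1  0.4 -2.1] down [-1.e-04  1.e-04 -1.e+00]
yaw deg -0.01 units -0.0 shift units now [ 0.04 -0.06  0.  ] after yaw [ 0.04 -0.06  0.  ]
```

View pics/w10.png

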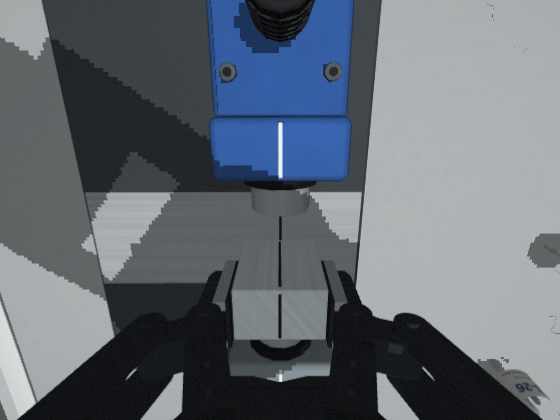

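```bash
python3 -m inch '[[0.3,[0.03,0,0],0],[0.3,[0,-0.05,0],0],[0.3,[0,-0.05,0],0],[0.3,[0,0,0],0],[0.3,[0,0,0],0],[0.3,[0,0,0],0],[0.3,[0,0,0],0],[0.3,[0,0,0],0]]'

```

```text
time_s: 15.37
position: [0.5537, -0.2844, 0.2052]
tool_rot: [[-0.0, 0.009, 1.0], [0.0, 1.0, -0.009], [-1.0, 0.0, -0.0]]
ft_force: [-0.0, -0.2, -1.8]
grip_width: 0.0397
```

```bash
python3 -m inch '[[0.3,[0.02,0,0],0],[0.3,[0,-0.05,0],0],[0.3,[0,0,0],0],[0.3,[0,0,0],0],[0.3,[0,0,0],0],[0.3,[0,0,0],0],[0.3,[0,0,0],0],[0.3,[0,0,0],0]]'
python3 - <<'E'
from h import *
im,p=save('scene','s11')
cv2.imwrite('pics/s11c.png',cv2.resize(im[140:220,300:400],None,fx=6,fy=6,interpolation=cv2.INTER_CUBIC)[:,:,::-1])
im,p=save('top','t11')
cv2.imwrite('pics/t11c.png',cv2.resize(im[190:270,320:430],None,fx=6,fy=6,interpolation=cv2.INTER_CUBIC)[:,:,::-1])
E
```

```text
time_s: 16.03
position: [0.5537, -0.2854, 0.2051]
tool_rot: [[0.0, 0.009, 1.0], [0.001, 1.0, -0.009], [-1.0, 0.001, 0.0]]
ft_force: [-1.4, 4.0, 4.1]
grip_width: 0.0393
```

View pics/s11c.png

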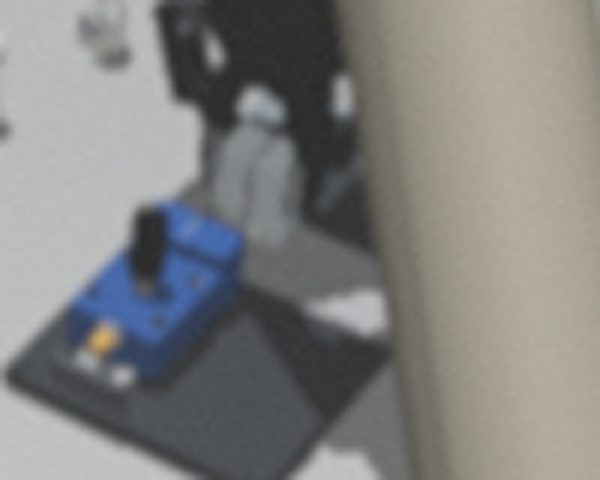

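Contact with the fixed face: Fy is +4 N at TCP y = −0.2854. Release and rise.

```bash
python3 -m inch '[[0,[0,0.0,0],0],[-0.2,[0,0,0],0],[-0.2,[0,0,0],0],[-0.2,[-0.5,0,0],0],[-0.2,[-0.8,0,0],0],[-0.2,[-0.9,0,0],0],[-0.2,[-0.9,0,0],0],[-0.2,[0,0,0],0]]'
python3 - <<'E'
from h import *
towards(.5543,-.1695,.30,-.5)
save('wrist','w12')
E
```

```text
time_s: 16.8
position: [0.5542, -0.2863, 0.3031]
tool_rot: [[0.007, 0.009, 1.0], [-0.006, 1.0, -0.009], [-1.0, -0.006, 0.007]]
ft_force: [0.1, -0.8, 0.8]
grip_width: 0.0515
t 16.8 pos [ 0.5542 -0.2863  0.3031] jaw -0.51 grip 0.0515 F [ 0.1 -0.8  0.8] down [ 0.0074 -0.0059 -1.    ]
yaw deg -0.01 units -0.0 shift units now [ 0.08  3.89 -0.03] after yaw [ 0.1   3.89 -0.03]
```

View pics/w12.png

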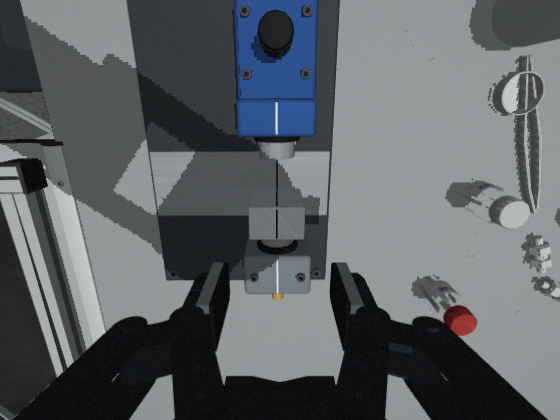

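The block stands on the stage at (277,222). The block line, stage line, carriage line (276,118) and fixed head line (278,280) are collinear. Next, over to the post.

```bash
python3 -m inch '[[-0.3,[0,0.6,0],0],[-0.3,[0,0.8,0],0],[-0.3,[0,0.8,0],0],[-0.3,[0,0.8,0],0],[-0.3,[0,0.6,0],0],[-0.3,[0,0.26,0],0],[-0.3,[0,0,0],0],[-0.3,[0,0,0],0]]'
python3 - <<'E'
from h import *
towards(.5545,-.1695,.242,-.5)
save('wrist','w13')
E
```

```text
time_s: 17.52
position: [0.5547, -0.1701, 0.2971]
tool_rot: [[-0.001, 0.008, 1.0], [0.0, 1.0, -0.008], [-1.0, 0.0, -0.001]]
ft_force: [0.1, -1.5, -0.5]
grip_width: 0.0555
t 17.5167 pos [ 0.5547 -0.1701  0.2971] jaw -0.48 grip 0.0555 F [ 0.1 -1.5 -0.5] down [-8.e-04  2.e-04 -1.e+00]
yaw deg 0.02 units 0.0 shift units now [ 1.84  0.02 -0.01] after yaw [ 1.84  0.02 -0.01]
```

View pics/w13.png

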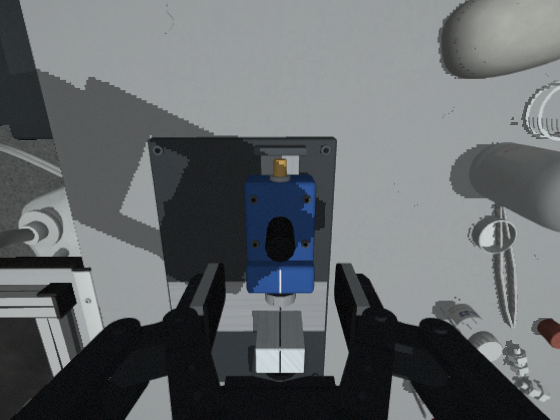

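```bash
python3 -m inch '[[-0.3,[0.6,0,0],0],[-0.3,[0.7,0,0],0],[-0.3,[0.5,0.02,0],0],[-0.3,[0,0,0],0],[-0.3,[0,0,0],0],[0.8,[0,0,0],0],[0.8,[0,0,0],0],[0.8,[0,0,0],0]]' 50
python3 -m inch '[[0.8,[0,0,0],0],[0.8,[0,0,0],0],[0.8,[0,0,0],0],[0.8,[0,0,0],0],[0.8,[0,-0.1,0],0],[0.8,[0,-0.1,0],0],[0.8,[0,-0.1,0],0],[0.8,[0,-0.1,0],0]]'
python3 - <<'E'
from h import *
towards(.5545,-.2069,.242,-.5)
save('wrist','w14')
E
```

```text
time_s: 18.23
position: [0.5548, -0.1697, 0.2446]
tool_rot: [[0.002, 0.009, 1.0], [-0.001, 1.0, -0.009], [-1.0, -0.001, 0.002]]
ft_force: [0.1, -0.3, -0.1]
grip_width: 0.0199
time_s: 18.9
position: [0.5546, -0.181, 0.2447]
tool_rot: [[0.001, 0.009, 1.0], [0.001, 1.0, -0.009], [-1.0, 0.001, 0.001]]
ft_force: [-2.6, 4.2, 7.1]
grip_width: 0.0163
t 18.9 pos [ 0.5546 -0.181   0.2447] jaw -0.5 grip 0.0163 F [-2.6  4.2  7.1] down [ 9.e-04  6.e-04 -1.e+00]
yaw deg 0.0 units 0.0 shift units now [ 0.09 -0.86  0.01] after yaw [ 0.09 -0.86  0.01]
```

View pics/w14.png

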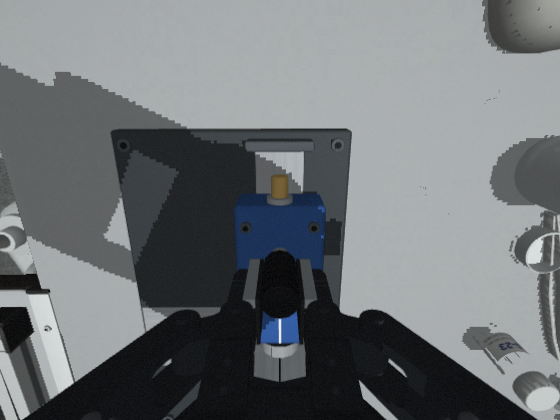

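```bash
python3 -m inch '[[0.8,[0,-0.1,0],0],[0.8,[0,-0.1,0],0],[0.8,[0,-0.1,0],0],[0.8,[0,-0.1,0],0],[0.8,[0,-0.1,0],0],[0.8,[0,-0.05,0],0],[0.8,[0,0,0],0],[0.8,[0,0,0],0]]'
python3 -m inch '[[0.8,[0,-0.05,0],0],[0.8,[0,-0.05,0],0],[0.8,[0,-0.05,0],0],[0.8,[0,-0.05,0],0],[0.8,[0,-0.05,0],0],[0.8,[0,-0.05,0],0],[0.8,[0,0,0],0],[0.8,[0,0,0],0]]'
python3 - <<'E'
from h import *
towards(.5545,-.2069,.242,-.5)
save('wrist','w15')
E
```

```text
time_s: 19.62
position: [0.5544, -0.1978, 0.2447]
tool_rot: [[0.001, 0.009, 1.0], [-0.0, 1.0, -0.009], [-1.0, -0.0, 0.001]]
ft_force: [-1.6, 1.8, 5.0]
grip_width: 0.0167
time_s: 20.28
position: [0.5544, -0.2064, 0.2447]
tool_rot: [[0.001, 0.009, 1.0], [0.001, 1.0, -0.009], [-1.0, 0.001, 0.001]]
ft_force: [-1.8, 4.3, 7.3]
grip_width: 0.0163
t 20.2833 pos [ 0.5544 -0.2064  0.2447] jaw -0.5 grip 0.0163 F [-1.8  4.3  7.3] down [ 9.e-04  5.e-04 -1.e+00]
yaw deg -0.0 units -0.0 shift units now [ 0.09 -0.02  0.  ] after yaw [ 0.09 -0.02  0.  ]
```

View pics/w15.png

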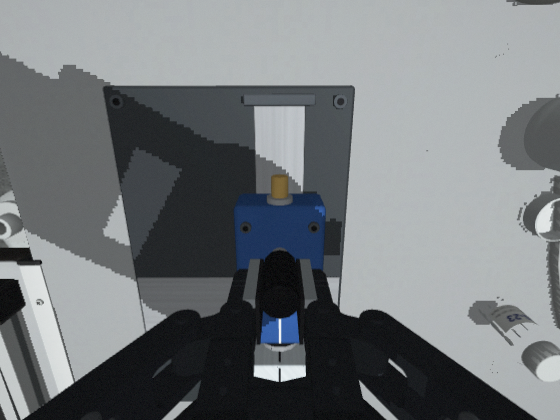

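```bash
python3 -m inch '[[-0.3,[0,0,0],0],[-0.3,[0,0,0],0],[-0.3,[0,0,0],0],[-0.3,[-0.3,0,0],0],[-0.3,[-0.6,0,0],0],[-0.3,[-0.8,0,0],0],[-0.3,[-0.8,0,0],0],[-0.3,[-0.3,0,0],0]]'
python3 -m inch '[[-0.3,[0,-0.5,0],0],[-0.3,[0,-0.8,0],0],[-0.3,[0,-0.8,0],0],[-0.3,[0,-0.5,0],0],[-0.3,[0,0,0],0],[-0.3,[0,0,0],0],[-0.3,[0,0,0],0],[-0.3,[0,0,0],0]]'
python3 - <<'E'
from h import *
towards(.5545,-.2069,.242,-.5)
im,p=save('wrist','w16')
cv2.imwrite('pics/w16c.png',cv2.resize(im[90:310,180:380],None,fx=2.7,fy=2.7,interpolation=cv2.INTER_CUBIC)[:,:,::-1])
E
```

```text
time_s: 21.0
position: [0.5546, -0.2071, 0.3315]
tool_rot: [[0.005, 0.009, 1.0], [-0.003, 1.0, -0.009], [-1.0, -0.003, 0.005]]
ft_force: [1.1, 0.1, 0.3]
grip_width: 0.0555
time_s: 21.67
position: [0.5538, -0.2841, 0.3274]
tool_rot: [[-0.0, 0.008, 1.0], [0.001, 1.0, -0.008], [-1.0, 0.001, -0.0]]
ft_force: [-0.8, 0.6, -0.1]
grip_width: 0.0557
t 21.6667 pos [ 0.5538 -0.2841  0.3274] jaw -0.46 grip 0.0557 F [-0.8  0.6 -0.1] down [-5.e-04  6.e-04 -1.e+00]
yaw deg 0.04 units 0.01 shift units now [2.85 2.57 0.01] after yaw [2.85 2.57 0.  ]
```

View pics/w16.png

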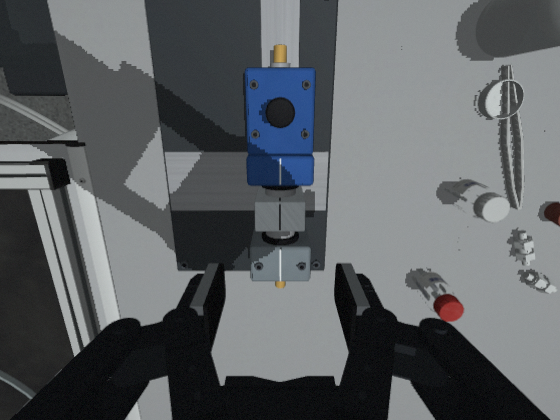

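View pics/w16c.png

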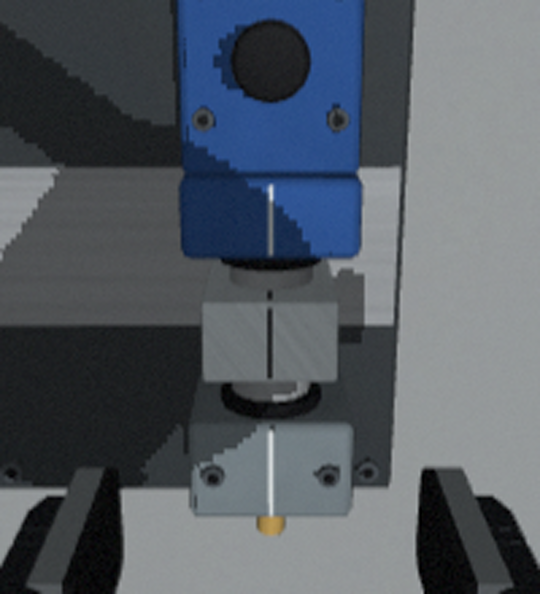

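```bash
python3 - <<'E'
from h import *
for f,pts in dict(w12=[('post',276,29,.096),('headedge',276,135,.06),('fixedge',278,254,.06),('blk',277,222,.065)],w16=[('post',280,112.5,.096),('headedge',280,185,.06),('fixedge',280,247.5,.06),('blk-y',280,231,.065),('blk+y',280,202.5,.065),('cl',280.2,160,.06),('cl2',280.2,183,.06),('bl',279.8,215,.065),('fx1',280.3,250,.06),('fx2',280.2,279,.06)]).items():
    im,p=load(f)
    for n,u,v,z in pts: print(f,n,onz(p,u,v,z)[:2].round(4))
im,p=load('w16')
# block edge skew: left and right ends of its top edges (crop/2.7)
for a,b in [((203,303),(337,303)),((203,380),(337,380))]:
    A,B=[onz(p,180+q[0]/2.7,90+q[1]/2.7,.065) for q in (a,b)]; print('edge',A.round(4),B.round(4),np.degrees(np.arctan2(B[1]-A[1],B[0]-A[0])).round(2))
E
```

```text
w12 post [ 0.5548 -0.1681]
w12 headedge [ 0.554 -0.223]
w12 fixedge [ 0.5545 -0.3107]
w12 blk [ 0.5541 -0.2827]
w16 post [ 0.5544 -0.2046]
w16 headedge [ 0.5541 -0.2597]
w16 fixedge [ 0.5537 -0.3133]
w16 blk-y [ 0.5538 -0.2963]
w16 blk+y [ 0.554  -0.2723]
w16 cl [ 0.5544 -0.2402]
w16 cl2 [ 0.5542 -0.2581]
w16 bl [ 0.5538 -0.2826]
w16 fx1 [ 0.554  -0.3156]
w16 fx2 [ 0.5537 -0.3433]
edge [ 0.5348 -0.272   0.065 ] [ 0.5732 -0.2722  0.065 ] -0.4
edge [ 0.534  -0.2959  0.065 ] [ 0.5737 -0.2962  0.065 ] -0.39
```

The close-up shows carriage, block and fixed lines collinear to within about 0.5 mm. The block edge angle of −0.4° matches the rig's −0.5°. The carriage reads about 19.5 mm, so the tip is pressed in about 5.5 mm. Last look at the tray and the bystanders.

```bash
python3 - <<'E'
from h import *
im,p=save('top','t17')
cv2.imwrite('pics/t17c.png',cv2.resize(im[130:270,145:445],None,fx=2.6,fy=2.6,interpolation=cv2.INTER_CUBIC)[:,:,::-1])
E
```

```text
(no output)
```

View pics/t17c.png

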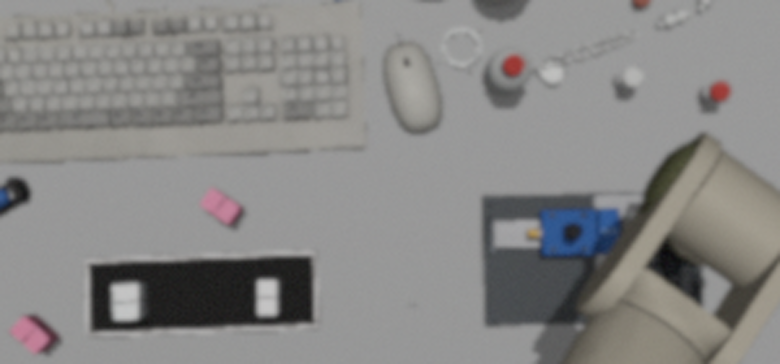

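The other two blocks stand in the tray at crop (126,300) and (267,298). The bottle (508,70) and vials (628,78) and (716,93) are upright and unmoved. The gripper is clear of everything, so I'm handing in.

```bash
python3 -c "
from rig import env
print(env.close_job())"
```

```text
the job is handed in; nothing more can be done
None
```

I handed the job in at about 22 s; it returns no verdict, so success rests on my own checks.

**What I did:**
- I drew the carriage back to about 56 mm.
- I pinched the middle block in the tray. It read 25.1 mm, and the camera ordered the three blocks as 21, 25 and 29 mm with this one in the middle, so I did not pinch the other two.
- I regripped it across its 40 mm width, because the stage gap is too narrow for fingers on its broad faces.
- I stood it on the stage and eased it up to the fixed transducer until the side force rose to 4 N.
- I slid the carriage up by its post, then let go and lifted clear.

**Last checks:**
- **Centring:** the block's line, the stage line and the lines on both heads agree within about 0.5 mm, so no nudging was needed.
- **Squareness:** the block is at −0.4° and the rig at −0.5°.
- **Tip:** the carriage is at about 19–20 mm, so the tip should be pressed in 5–6 mm. I worked this out from the post's position and did not measure the tip directly.
- **Surroundings:** the other two blocks stand in the tray, and the bottle and both vials look unmoved and upright.

**Readings that disagreed:**
- The last wrist view puts the block's ends about 24 mm apart against 25.1 mm by pinch, which is within camera error.
- The 18 mm post read 16–17 mm between the fingers, possibly because of its ribs.
- Closing the fingers added about 7 N of upward force each time. The pads swing forward as they close, which is the likely cause.
- A final push force of about 6 N was expected (sliding friction plus spring), but it read 4.3 N once the arm had stopped.

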